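# Close up the loaded test kiln and start the firing

### The job

The small test kiln is loaded: with the fingertips only, gripping nothing and keeping off the soft brick lining, push its door fully home without slamming it, then push the latch handle on the door down until it lies level. Then press the start key on the controller and let it come back up. Keep the latch up until the door is home, do not press the two small keys, and leave the other things on the bench where they stand.

Things in the scene. Friction and masses are not known exactly. Their poses are not given: they have to be found in the camera images.
- kiln: Front-loading bench test kiln, a fixed grey steel box 280 wide, 280 deep, top 275 mm above the table. Origin: centre of its footprint, on the table; its front (mouth, door) looks along its -x, z up. A steel keeper bracket stands out forward 5 to 30 mm beyond its +y side (away from the hinge), to 135 mm ahead of the mouth, 225 to 255 mm above the table.
- door (a joint): Hinge of the kiln door, vertical axis. 0 = fully home (door_hinge's axes then equal the kiln's), grows as it opens (up to 1.4 rad), counterclockwise seen from above. It stays where it is left; turning it takes about 0.5 N m plus 0.35 N m per rad/s, and only this friction keeps it home until latched. Starts ajar, 0.55 to 1.05.
- door_hinge (a point): On the hinge axis at the door's top edge, 275 mm above the table; turns with the door. In its axes, at any door angle: the 75 mm thick slab spans y = 0 (hinge) to 280 mm (free edge), its flat outer face is the plane x = -75 mm looking along -x, z is up, the slab ends 250 mm below this point. Pushing the outer face along +x shuts the door.
- door_face (a point): Point on the top edge of the door's outer face, 140 mm from the hinge (halfway across); axes as door_hinge. The door can be pushed on the face just below it. On the face: a spyhole plug standing 20 mm out, 150 mm below the top at y = 130; an 11 mm thick latch plate 50 mm wide round y = 205, 12 to 58 mm below the top.
- latch (a joint): Angle of the swing latch on the door's outer face. 0 = handle level (pointing to the hinge side of the door, tongue behind the keeper), grows as the handle is raised, 1.57 = upright. Starts raised, 1.15 to 1.45. Stays where it is left; turning it takes about 0.12 N m, so 1 to 3 N on the grip; it stops at level.
- latch_pivot (a point): Point on the latch's pivot axis in the plane in which the handle swings: 40 mm out from the door's outer face, 205 mm from the hinge, 240 mm above the table (35 mm below the door's top). Turns with the latch.
- latch_tip (a point): Centre of the free end of the latch handle, 100 mm from the pivot. The handle: a bar 20 mm high, 10 thick, then from 42 to 100 mm a grip 22 high, 26 thick (two black scales on a steel tang), 27 mm clear of the door's face. The tongue runs 93 mm the other way from the pivot. To latch, push the free end over towards the hinge side and down.
- upper_scale: The black scale (54 x 20 x 8 mm) on that side of the latch grip which lies on top when the handle is level and looks away from the hinge when it is raised: the side to push. Fixed to the latch. Origin and axes: those of the latch body, on the pivot axis at the door's face.
- lower_scale: The like black scale on the opposite side of the grip, underneath when level. Pressing on both scales at once is gripping the handle. Origin as the upper one.
- door_lining: Cream soft-brick lining on the door's inner side, 264 x 234 mm, crumbly: not to be touched. It makes up the inner 16 mm of the door's thickness, with a block 136 x 106 in the middle 12 mm proud. Origin: on the hinge axis, 250 mm below door_hinge; axes as door_hinge.
- controller: Bench controller: a grey wedge-shaped box 172 deep, 150 wide, 38 mm high in front and 75 mm at the back, fixed to the table; its black face with a display slopes 0.2 rad down towards its front (its -x). Origin: centre of its underside, z up.
- start_key (a joint): Start key, the one large round key (28 mm across) in the middle of the controller's face near its front edge: travel 0 (up) to 0.006 m (fully down), sprung; 1.5 N starts it, 5 N takes it fully down. It counts as pressed beyond 0.004.
- start_key_top (a point): Centre of the start key's top, 18 mm above the sloping face when up; moves with the key. z is its axis, tilted 0.2 rad from vertical.
- up_key (a joint): Left small round key (14 mm across) below the display, 70 mm from the start key: 0 up, 0.005 m down. Not to be pressed.
- down_key (a joint): Right small round key, as the left one. Not to be pressed.
- jar: Bystander: glaze jar, 68 across, 95 mm high, loose. Origin: centre of underside.
- bowl: Bystander: bisque bowl, 104 across, 55 mm high, loose. Origin: centre of underside.
- crock: Bystander: clay crock 86 across, 100 mm high, with tools standing in it up to 180 mm, loose. Origin: centre of underside.
- post1: Bystander: tubular kiln post, 36 across, 90 mm high, standing, loose. Origin: centre of underside.
- post2: Bystander: tubular kiln post, 36 across, 60 mm high, standing, loose. Origin: centre of underside.
- tiles: Bystander: stack of clay tiles, 104 x 104, 50 mm high, loose. Origin: centre of underside.
- brush: Bystander: brush lying on the table, loose. Origin: underside, near its middle.
Things that resemble listed ones, but are neither listed nor needed, are in the scene too. Leave any purple look-alike of the controller alone.

How it is judged:
By the outcome, as a careful person would: the job done as asked, in the order asked, and still so for the second after the job is handed in, with the robot touching nothing.
It also fails if it takes over 64 s, if anything falls off the work surface, if the arm or the gripper's body presses on something with over 40 N, if the wrist force passes 120 N, or if a joint passes its speed limit or range.

### The arm

A 6-joint arm with a two-finger parallel gripper is mounted at the origin on the work surface. World frame = base frame: x ahead of the robot, y to its left, z up, the work surface at z = 0. Lengths are in mm, angles in rad, forces in N, time in s.
With the tool pointing down it reaches from about 275 to 1000 mm from the base axis. Payload 8.4 kg.
Tool frame: the origin (TCP) lies at the centre of the arm's flange, where the gripper is bolted on; the fingertips stand r.tip_extent ahead of it and the grasp point (between the pads) lies 155 mm ahead of it (r.tip_extent is the distance from the TCP to the fingertips, in mm); z points along the fingers, y is the direction in which the jaws open and shut (so a half turn about z gives the same grasp; the last joint's range is limited). The gripper opens to 85 mm and grips with 20 to 120 N. Pads are 22 mm wide; open, the fingers measure 114 mm over their backs; the gripper's body (76 mm by 85 mm) begins 54 mm behind the grasp point. The pads swing forward as they close: fully open they stand 13 mm farther back than shut.
Start: joints at [1.218, 0.353, 1.633, -0, 1.155, -0.002], TCP at [214.78, 586.94, 404.681] pointing down, gripper open.
Joint ranges: [-2.63, 2.63], [-0.92, 2.1], [0.06, 2.66], [-1.3, 4.44], [0, 2.69], [-3.02, 3.02]. Speed limits (rad/s): [2.22, 2.22, 2.79, 3.14, 3.14, 3.14].

### API

Orientations are given as [roll, pitch, yaw] about the fixed x, y, z axes, in that order (R = Rz(yaw) Ry(pitch) Rx(roll)).
In Python, from rig import sense, grab_frame, job, r gives the robot as it stands. The module is installed in compiled form; this text tells all that it offers.
- The arm moves only by the shell command python3 -m creep 'ROWS' [FORCE]. ROWS is JSON, a list of rows, each a list of 7 numbers: the turn, a rotation vector about the tool's x, y, z in rad, then the shift along the tool's x, y, z in mm, then the closure, from 0 (fully open) to 1 (shut). In form: [[wx, wy, wz, dx, dy, dz, fingers], ...]. A call has 1 to 10 rows; each row shifts and turns the pose as measured when the row begins, along the tool's axes as they then stand; what a row does not reach is not made up. A row lasts 1/12 s, in which the tool goes at most 41.7 mm and 7.16 degrees, less where a joint would pass 70% of its speed; a pose out of reach is approached as far as the arm can. A call with a gripper value outside its range is refused whole. The fingers move at their own pace and stop on an object; FORCE is the grip in N (left out, the last holds). Time passes only in rows, so rows that do not move let the fingers close. It gives the time, the measured TCP pose, the force and the opening at its end, in the units of the state.
- sense(): the state, without advancing time (a new reading comes with each control period).
- grab_frame(name): name is "scene" or "top"; returns a dict with "color" (420x560x3 uint8, red, green, blue), "mtx" (3x3 intrinsics, pixels), "distortion" ([k1, k2, p1, p2, k3] as OpenCV has them; the pictures are not rectified), "T" (4x4, takes a point from camera to world coordinates). Camera axes: x right, y down, z forward; pixel columns grow to the right and rows downward; lengths in mm; the calibration is good to about 2 mm. A picture is of the moment at which its call begins. There is no depth.
- job.sign_off(): hands the job in, once; it reports no verdict.
The state is a dict: "clock": time; "qpos": joint angles; "qvel": joint speeds; "joint_efforts": joint torques, N m; "eef_pos": TCP position; "tcp_rot": TCP orientation; "contact_force": force on the tool from outside, world axes, zero at the start; "wrist_torque": the same for the moment, N m; "opening": opening from 0.0 (shut) to 1.0 (fully open).
Only numpy, scipy, OpenCV 4.12 (cv2) and the standard library are available. Lean on these libraries where they do the work, as an engineer would, in place of code of your own. Each camera call takes 0.05 s, during which the arm holds its last target.

## Working session

There is one attempt and no reset: what is moved stays moved. The work goes in short steps, Python scripts to look and compute and a shell command to move; the robot and the scene stay as the last step left them, time stands still between calls to the robot, and variables do not carry over. Pictures are saved under pics/ and viewed, and the job is handed in when it is done.

```bash
mkdir -p pics
cat > h.py <<'E'
import numpy as np, cv2
from rig import sense, grab_frame, job, r
def ray(f,uv):
    p=cv2.undistortPoints(np.array([[uv]],float),np.array(f["mtx"]),np.array(f["distortion"]))[0,0]
    T=np.array(f["T"]); d=T[:3,:3]@np.array([p[0],p[1],1.]); return T[:3,3],d/np.linalg.norm(d)
def plane(f,uv,z):
    o,d=ray(f,uv); return o+d*(z-o[2])/d[2]
def tri(f1,a,f2,b):
    o1,d1=ray(f1,a);o2,d2=ray(f2,b)
    s=np.linalg.lstsq(np.c_[d1,-d2],o2-o1,rcond=None)[0]
    p,q=o1+s[0]*d1,o2+s[1]*d2
    return (p+q)/2,np.linalg.norm(p-q)
def proj(f,P):
    T=np.linalg.inv(np.array(f["T"])); P=np.atleast_2d(np.array(P,float))
    rv=cv2.Rodrigues(T[:3,:3])[0]
    return cv2.projectPoints(P,rv,T[:3,3],np.array(f["mtx"]),np.array(f["distortion"]))[0][:,0]
def save(f,n,crop=None,k=1):
    im=np.array(f["color"])[:,:,::-1]
    if crop: im=im[crop[1]:crop[3],crop[0]:crop[2]]
    cv2.imwrite("pics/"+n,cv2.resize(im,None,fx=k,fy=k,interpolation=cv2.INTER_CUBIC))
E
python3 - <<'E'
from h import *
import pickle
a=grab_frame("scene");b=grab_frame("top")
pickle.dump((a,b),open("f0.pkl","wb"))
save(a,"s0.png",k=1.4);save(b,"t0.png",k=1.4)
s=sense();print(s,r.tip_extent)
for f in(a,b):print(np.round(f["T"],2))
E
```

```text
{'clock': 0.1, 'qpos': array([ 1.21760292e+00,  3.53584908e-01,  1.63407736e+00, -7.18858068e-06,
        1.15518639e+00, -2.41101139e-03]), 'qvel': array([-0.0011905 , -0.0017853 , -0.00016557,  0.00118471,  0.00015452,
        0.00181011]), 'joint_efforts': array([-8.64563026e-04, -6.06356049e+01, -3.42820501e+01, -4.70191071e-05,
        3.86024360e-03, -9.13674000e-06]), 'eef_pos': array([214.70325022, 586.73479807, 404.02532335]), 'tcp_rot': array([-3.14033663e+00,  3.54470580e-06,  2.79081317e+00]), 'contact_force': array([-0.98985685,  0.18954097,  0.02600178]), 'wrist_torque': array([-0.03370119, -0.03311119, -0.01439203]), 'opening': 0.9993180772019711} 173.4
[[-7.00000e-02  6.90000e-01 -7.20000e-01  1.37167e+03]
 [ 1.00000e+00  5.00000e-02 -5.00000e-02  5.75600e+01]
 [ 0.00000e+00 -7.20000e-01 -6.90000e-01  1.06449e+03]
 [ 0.00000e+00  0.00000e+00  0.00000e+00  1.00000e+00]]
[[-1.0000e-02 -1.0000e+00  7.0000e-02  3.3217e+02]
 [-1.0000e+00  1.0000e-02  1.0000e-02  1.4000e+00]
 [-1.0000e-02 -7.0000e-02 -1.0000e+00  1.7322e+03]
 [ 0.0000e+00  0.0000e+00  0.0000e+00  1.0000e+00]]
```

View pics/s0.png

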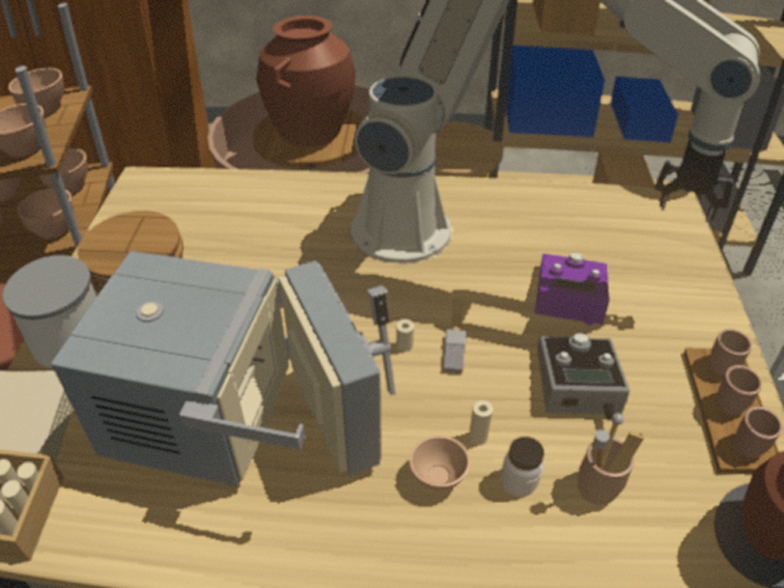

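View pics/t0.png

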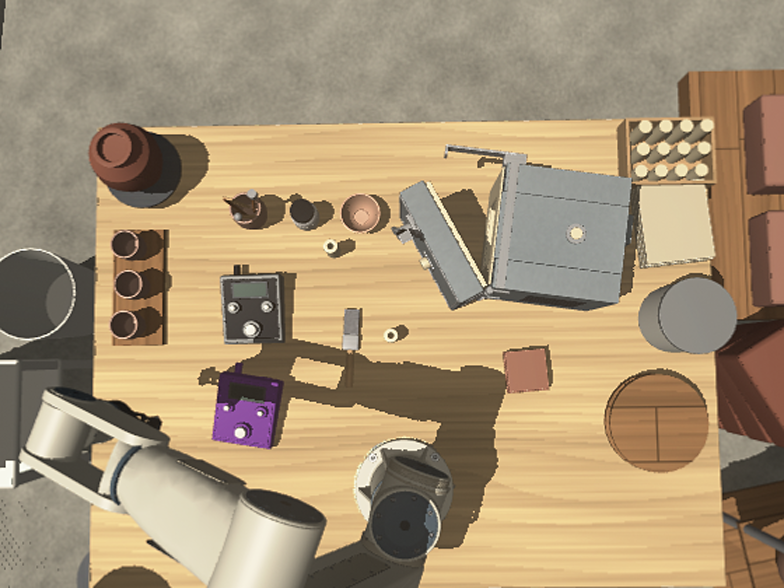

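The top view shows the kiln at the right (about 565,235 in the 1.4x picture), with the door ajar to its left and the hinge near (488,292). The latch is at about (405,233). The grey controller is at (252,307), the purple look-alike at (245,410). I'll enlarge these to measure them.

Run:
```python
from h import *
import pickle
a,b=pickle.load(open("f0.pkl","rb"))
save(b,"t1.png",(270,90,470,230),4)
save(b,"t2.png",(140,180,220,330),4)
save(a,"s1.png",(180,170,320,350),3.3)
save(a,"s2.png",(370,170,470,310),4)
```

```text
(no output)
```

View pics/t1.png

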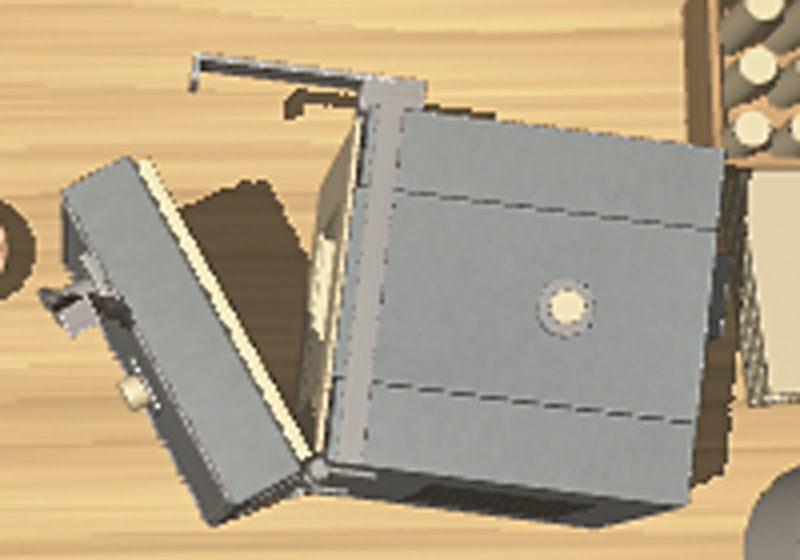

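View pics/t2.png

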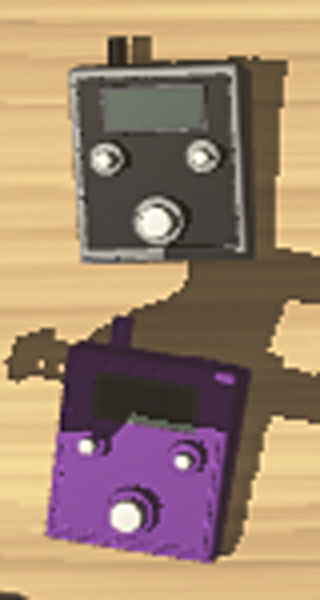

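View pics/s1.png

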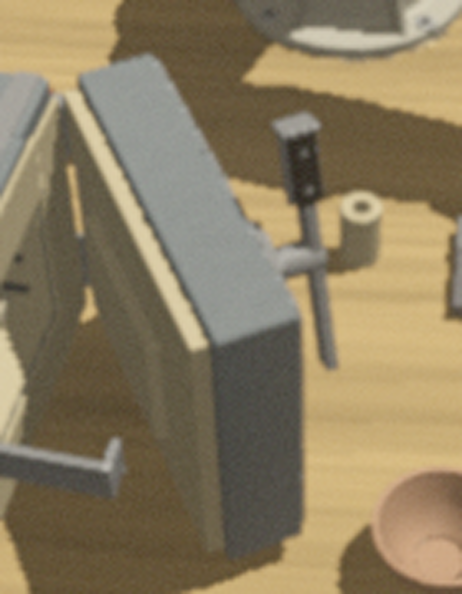

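View pics/s2.png

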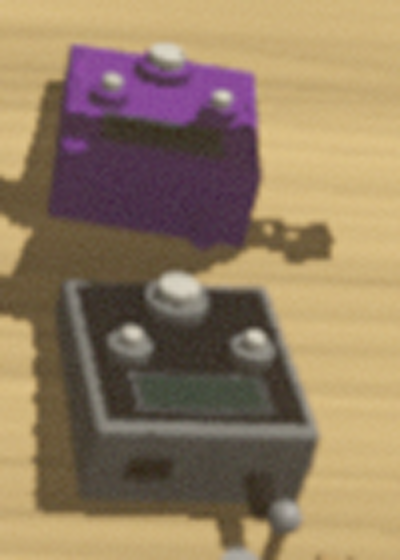

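The top crop shows the door's outer top edge running from (63,195) to (215,525) and the hinge pin at (316,468). The kiln's rear corners are at (725,150) and (688,503). In the side crop the latch grip stands nearly upright, and its end is at about (297,125). In the controller crop the grey controller's start key is at (158,221). The purple one is the look-alike, so I'll leave it alone.

Run:
```python
from h import *
import pickle
a,b=pickle.load(open("f0.pkl","rb"))
np.set_printoptions(precision=1,suppress=True)
c=lambda p,o,k:((p[0]+.5)/k-.5+o[0],(p[1]+.5)/k-.5+o[1])
t=lambda x,y:c((x,y),(270,90),4)
s=lambda x,y:c((x,y),(180,170),3.3)
t2=lambda x,y:c((x,y),(140,180),4)
s2=lambda x,y:c((x,y),(370,170),4)
P={n:plane(b,t(*p),275) for n,p in dict(of=(63,195),inf=(133,157),oh=(215,525),hinge=(316,466),k1=(725,150),k2=(688,503)).items()}
for n,p in P.items():print(n,p)
d=P['of']-P['oh'];print("outer len",np.linalg.norm(d),"ang",np.arctan2(d[1],d[0]))
k=P['k1']-P['k2'];print("kiln back len",np.linalg.norm(k),np.arctan2(k[1],k[0]))
# door corners from scene
S={n:plane(a,s(*p),275) for n,p in dict(of=(298,320),inf=(213,345),oh=(155,58),ih=(80,80)).items()}
for n,p in S.items():print("s",n,p)
print("key",tri(a,s2(180,284),b,t2(156,217)))
print("up", tri(a,s2(131,332),b,t2(106,158)), "dn",tri(a,s2(254,339),b,t2(202,156)))
print("latchtip",tri(a,s(297,128),b,t(52,298)))
for n,p in dict(tl=(72,70),tr=(248,66),bl=(82,262),br=(248,262)).items(): print(n,plane(b,t2(*p),75 if n[0]=='t' else 38))
```

```text
of [688.    2.6 275. ]
inf [716.8 -51.8 275. ]
oh [ 431.7 -109.4  275. ]
hinge [ 475.6 -187.1  275. ]
k1 [ 714.4 -505.4  275. ]
k2 [ 443.3 -467.5  275. ]
outer len 279.7320704014211 ang 0.41197517399078115
kiln back len 273.6711620525864 -0.13911027633351655
s of [699.1  -1.  275. ]
s inf [722.9 -51.7 275. ]
s oh [ 455.  -125.3  275. ]
s ih [ 482.9 -176.3  275. ]
key (array([407.2, 376.3,  71.8]), np.float64(3.0900511757398545))
up (array([456.5, 375.5,  83.3]), np.float64(83.76228791130264)) dn (array([465.9, 375.3,  81.1]), np.float64(77.9889142334506))
latchtip (array([595.9,   1.3, 343.2]), np.float64(20.62246778427187))
tl [536.4 450.8  75. ]
tr [537.6 297.1  75. ]
bl [369.9 451.1  38. ]
br [368. 304.  38.]
```

```bash
cat >> h.py <<'E'
H=np.array([475.,-187.,275.]); PSI=-0.139
def door(p,th,H=None,psi=None):
    H=globals()['H'] if H is None else H; psi=PSI if psi is None else psi
    f=psi+th; x=np.array([np.sin(f),-np.cos(f),0]);y=np.array([np.cos(f),np.sin(f),0])
    p=np.atleast_2d(p); return H+p[:,:1]*x+p[:,1:2]*y+p[:,2:3]*np.array([0,0,1.])
def overlay(f,n,segs,crop,k):
    im=cv2.resize(np.ascontiguousarray(np.array(f["color"])[:,:,::-1][crop[1]:crop[3],crop[0]:crop[2]]),None,fx=k,fy=k,interpolation=cv2.INTER_CUBIC)
    for P,col in segs:
        q=(proj(f,P)-np.array(crop[:2])+.5)*k-.5
        cv2.polylines(im,[np.round(q).astype(int)],False,col,1)
    cv2.imwrite("pics/"+n,im)
def dsegs(th,la):
    box=lambda z:door([[-75,0,z],[-75,280,z],[0,280,z],[0,0,z],[-75,0,z]],th)
    kb=door([[0,0,0],[0,280,0],[280,280,0],[280,0,0],[0,0,0]],0)
    L=lambda d:[-115,205-d*np.cos(la),-35+d*np.sin(la)]
    return [(box(0),(0,0,255)),(box(-250),(0,128,255)),(kb,(255,0,0)),(door([[-75,205,-35],L(0),L(100)],th),(0,255,0)),(door([L(0),L(-93)],th),(255,0,255))]
E
python3 - <<'E'
from h import *
import pickle
a,b=pickle.load(open("f0.pkl","rb"))
overlay(b,"ot1.png",dsegs(.58,1.3),(270,90,470,230),4)
overlay(a,"os1.png",dsegs(.58,1.3),(40,170,320,350),2.8)
E
```

```text
(no output)
```

View pics/ot1.png

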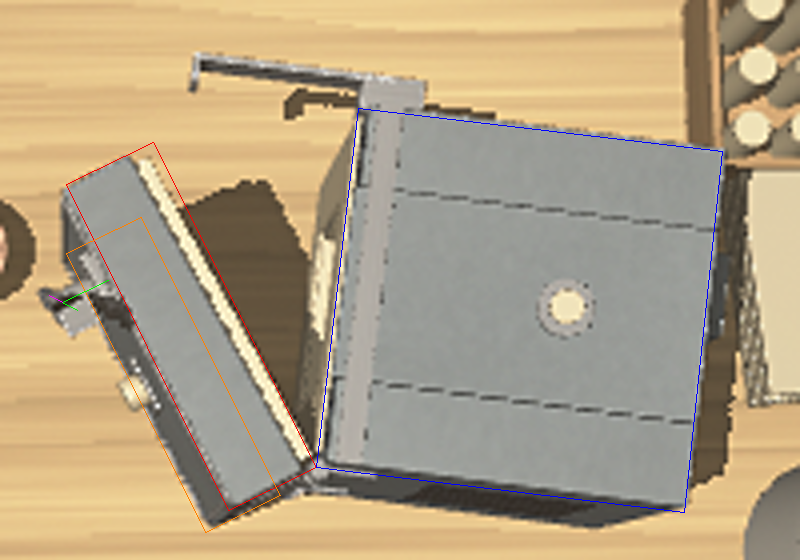

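View pics/os1.png

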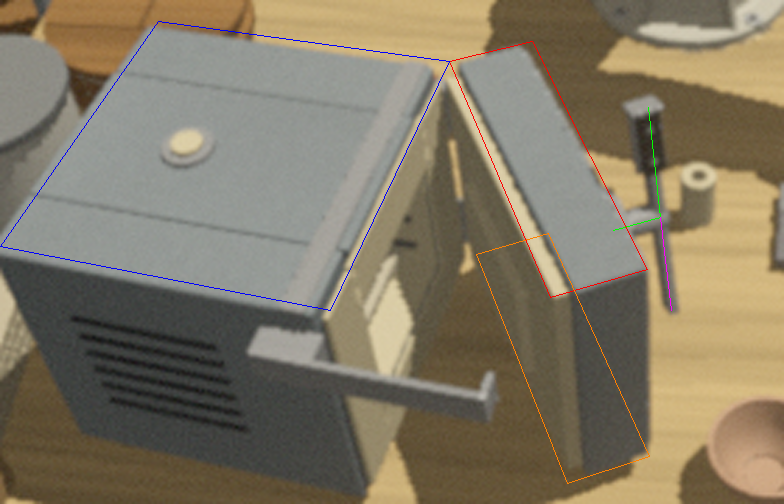

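The overlay matches to within about 5 mm: the hinge is near (475,-187) and the door angle about 0.58. Next I'll work out the TCP targets.

```bash
cat >> h.py <<'E'
from scipy.spatial.transform import Rotation as Ro
np.set_printoptions(precision=3,suppress=True)
def go(P,rpy=None):
    s=sense();R=Ro.from_euler('xyz',s["tcp_rot"])
    t="need shift(tool) %s"%np.round(R.inv().apply(np.array(P)-s["eef_pos"]),1)
    if rpy is not None: t+=" turn(tool) %s"%np.round((R.inv()*Ro.from_euler('xyz',rpy)).as_rotvec(),3)
    print(t)
def st():
    s=sense();print("t %.2f tcp %s rot %s F %s T %s open %.2f q %s"%(s["clock"],np.round(s["eef_pos"],1),np.round(s["tcp_rot"],3),np.round(s["contact_force"],1),np.round(s["wrist_torque"],2),s["opening"],np.round(s["qpos"],2)))
E
python3 - <<'E'
from h import *
import pickle
a,b=pickle.load(open("f0.pkl","rb"))
for th in (.58,.4,.2,0): print(th,door([[-75,100,0],[-75-31,100,0],[-86,100,0]],th).tolist())
P=door([[-126,95,0]],.58)[0];P[2]=420;print(P);go(P,[np.pi,0,1.62])
print("clearance of bystander tops n/a")
c=lambda p,o,k:((p[0]+.5)/k-.5+o[0],(p[1]+.5)/k-.5+o[1])
for z in (60,64,72):
  print(z,plane(a,c((180,284),(370,170),4),z),plane(b,c((158,219),(140,180),4),z))
E
```

```text
0.58 [[533.4192268743559, -76.49120428037172, 275.0], [520.1870627624858, -48.457120865418815, 275.0], [528.7239428346601, -66.54362629442069, 275.0]]
0.4 [[552.25973045538, -88.73538760081513, 275.0], [544.2602792471422, -58.78528275346905, 275.0], [549.4212155105214, -78.10793104207943, 275.0]]
0.2 [[570.2418444185231, -106.043276550012, 275.0], [568.3520169355218, -75.1009341680188, 275.0], [569.571260472942, -95.0637357047886, 275.0]]
0 [[584.4269665977198, -126.57865458944579, 275.0], [588.7221042980066, -95.8776482193677, 275.0], [585.9510477171765, -115.68474910328905, 275.0]]
[507.129 -32.505 420.   ]
need shift(tool) [-487.4 -481.1  -15.4] turn(tool) [-0.001  0.001  1.171]
clearance of bystander tops n/a
60 [395.932 378.483  60.   ] [406.092 378.823  60.   ]
64 [399.817 377.205  64.   ] [405.915 377.92   64.   ]
72 [407.588 374.649  72.   ] [405.561 376.114  72.   ]
```

```bash
python3 -m creep '[[0,0,0.12,0,-40,-5,1],[0,0,0.12,0,-40,-5,1],[0,0,0.12,0,-40,-5,1],[0,0,0.12,0,-40,0,1]]' 20; python3 -c "
from h import *
st();P=door([[-126,95,0]],.58)[0];P[2]=420;go(P,[np.pi,0,1.62])"
```

```text
clock: 0.43
eef_pos: [135.3, 450.3, 415.2]
tcp_rot: [-3.139, 0.002, 2.296]
contact_force: [-0.3, -0.6, 1.1]
opening: 0.452
t 0.43 tcp [135.3 450.3 415.2] rot [-3.139  0.002  2.296] F [-0.3 -0.6  1.1] T [ 0.02  0.   -0.02] open 0.45 q [ 1.28  0.1   1.94 -0.    1.11  0.55]
need shift(tool) [-608.   -41.7   -3.3] turn(tool) [-0.002  0.003  0.676]
```

```bash
python3 -m creep '[[0,0,0,-40,-2.5,0,1],[0,0,0,-40,-2.5,0,1],[0,0,0,-40,-2.5,0,1],[0,0,0,-40,-2.5,0,1],[0,0,0,-40,-2.5,0,1],[0,0,0,-40,-2.5,0,1],[0,0,0,-40,-2.5,0,1],[0,0,0,-40,-2.5,0,1]]' 20; python3 -c "
from h import *
st();P=door([[-126,95,0]],.58)[0];P[2]=420;go(P,[np.pi,0,1.62])"
```

```text
clock: 1.1
eef_pos: [323.8, 184.5, 414.9]
tcp_rot: [-3.137, 0.001, 2.298]
contact_force: [0.5, 1.1, -1.2]
opening: 0.005
t 1.10 tcp [323.8 184.5 414.9] rot [-3.137  0.001  2.298] F [ 0.5  1.1 -1.2] T [ 0.05 -0.04 -0.06] open 0.00 q [ 0.51 -0.07  2.11 -0.    1.1  -0.21]
need shift(tool) [-284.    -7.2   -4.7] turn(tool) [-0.004  0.003  0.678]
```

```bash
python3 -m creep '[[0,0,0,-40,-1,0,1],[0,0,0,-40,-1,0,1],[0,0,0,-40,-1,0,1],[0,0,0,-40,-1,-1,1],[0,0,0,-30,0,-1,1],[0,0,0.12,0,0,0,1],[0,0,0.12,0,0,0,1],[0,0,0.12,0,0,0,1],[0,0,0.12,0,0,0,1]]' 20; python3 -c "
from h import *
st();P=door([[-126,95,0]],.58)[0];P[2]=420;go(P,[np.pi,0,1.62])"
```

```text
clock: 1.85
eef_pos: [454.0, 22.7, 416.5]
tcp_rot: [-3.14, 0.005, 1.8]
contact_force: [-0.8, 1.0, 0.7]
opening: 0.002
t 1.85 tcp [454.   22.7 416.5] rot [-3.14   0.005  1.8  ] F [-0.8  1.   0.7] T [-0.    0.   -0.01] open 0.00 q [ 0.05  0.07  1.97 -0.01  1.1  -0.18]
need shift(tool) [-65.8  39.2  -3.3] turn(tool) [-0.002  0.005  0.18 ]
```

```bash
python3 -m creep '[[0,0,0.1,-25,15,-1,1],[0,0,0.08,-20,12,-1,1],[0,0,0,-10,8,0,1],[0,0,0,0,0,0,1]]' 20
python3 - <<'E'
from h import *
a=grab_frame("scene");b=grab_frame("top")
save(a,"s3.png",(180,120,340,320),2.9);save(b,"t3.png",(250,90,450,230),4)
st();P=door([[-126,95,0]],.58)[0];P[2]=420;go(P,[np.pi,0,1.62])
E
```

```text
clock: 2.18
eef_pos: [497.6, -28.1, 417.7]
tcp_rot: [-3.138, 0.004, 1.607]
contact_force: [-0.3, 0.4, 0.5]
opening: 0.002
t 2.28 tcp [496.3 -26.9 417.4] rot [-3.137  0.004  1.608] F [ 0.2  0.2 -0.7] T [-0.02 -0.02  0.05] open 0.00 q [-0.06  0.14  1.89 -0.    1.12 -0.09]
need shift(tool) [-6.  10.6 -2.6] turn(tool) [-0.005  0.004 -0.012]
```

View pics/s3.png

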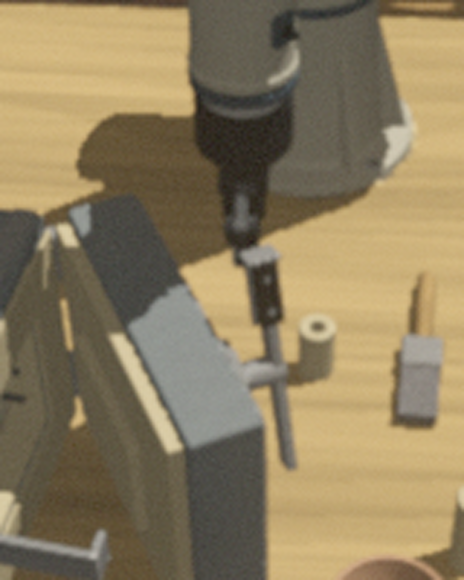

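View pics/t3.png

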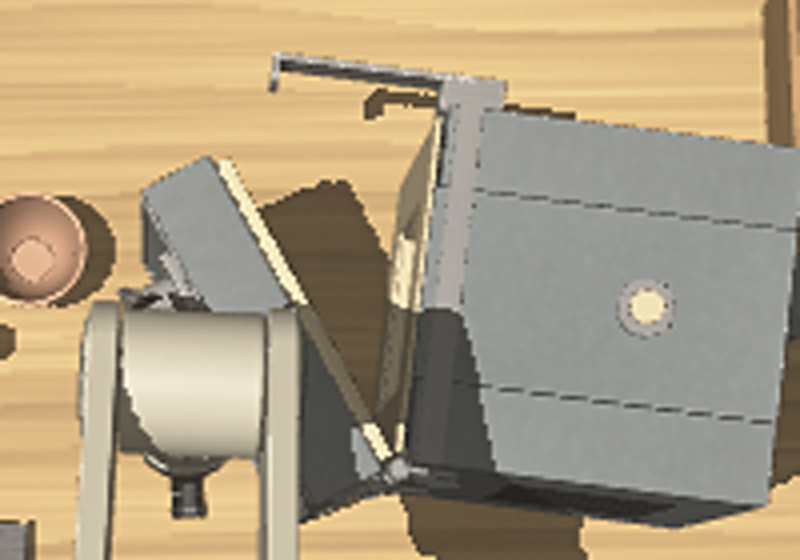

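The picture shows the shut fingertips just short of the outer face, hinge-side of the raised handle and clear of it. I'll approach the face gently.

```bash
python3 -m creep '[[0,0,0,-10,8,0,1],[0,0,0,-8,4,0,1],[0,0,0,-6,3,0,1],[0,0,0,-4,2,0,1],[0,0,0,-4,2,0,1],[0,0,0,-4,2,0,1]]' 20
python3 - <<'E'
from h import *
st()
E
```

```text
clock: 2.78
eef_pos: [518.5, -62.4, 417.1]
tcp_rot: [-3.135, 0.003, 1.616]
contact_force: [0.2, 0.8, -0.7]
opening: -0.0
t 2.78 tcp [518.5 -62.4 417.1] rot [-3.135  0.003  1.616] F [ 0.2  0.8 -0.7] T [0.03 0.02 0.03] open -0.00 q [-0.12  0.18  1.84 -0.    1.13 -0.16]
```

```bash
for i in 1; do python3 -m creep '[[0,0,0,-4,3,0,1],[0,0,0,-3,2,0,1],[0,0,0,-3,2,0,1],[0,0,0,-3,2,0,1]]' 20; done
python3 - <<'E'
from h import *
st()
E
```

```text
clock: 3.12
eef_pos: [528.7, -74.7, 417.1]
tcp_rot: [-3.134, -0.004, 1.615]
contact_force: [2.3, 16.0, 1.7]
opening: 0.002
t 3.12 tcp [528.7 -74.7 417.1] rot [-3.134 -0.004  1.615] F [ 2.3 16.   1.7] T [ 2.42 -0.32  0.13] open 0.00 q [-0.14  0.2   1.81  0.    1.14 -0.19]
```

```bash
python3 -m creep '[[0,0,0.006,-1.4,2.2,0,1],[0,0,0.006,-1.4,2.2,0,1],[0,0,0.006,-1.4,2.2,0,1],[0,0,0.006,-1.5,2.2,0,1],[0,0,0.006,-1.5,2.1,0,1],[0,0,0.006,-1.5,2.1,0,1]]' 20
python3 - <<'E'
from h import *
st()
E
```

```text
clock: 3.62
eef_pos: [541.5, -81.3, 417.0]
tcp_rot: [-3.128, -0.011, 1.577]
contact_force: [-3.1, 4.4, 2.2]
opening: -0.002
t 3.62 tcp [541.5 -81.3 417. ] rot [-3.128 -0.011  1.577] F [-3.1  4.4  2.2] T [ 0.59  0.45 -0.02] open -0.00 q [-0.15  0.22  1.78  0.01  1.15 -0.16]
```

```bash
python3 -m creep '[[0,0,0.006,-1.8,2.1,0,1],[0,0,0.006,-1.8,2.1,0,1],[0,0,0.006,-1.8,2.0,0,1],[0,0,0.006,-1.8,2.0,0,1],[0,0,0.006,-1.8,2.0,0,1],[0,0,0.006,-1.8,1.9,0,1],[0,0,0.006,-1.8,1.9,0,1],[0,0,0.006,-1.8,1.9,0,1]]' 20
python3 - <<'E'
from h import *
st()
b=grab_frame("top");save(b,"t4.png",(250,90,450,230),4)
E
```

```text
clock: 4.28
eef_pos: [557.7, -93.5, 417.1]
tcp_rot: [-3.123, -0.019, 1.525]
contact_force: [-3.0, 5.4, 2.6]
opening: 0.001
t 4.28 tcp [557.7 -93.5 417.1] rot [-3.123 -0.019  1.525] F [-3.   5.4  2.6] T [ 0.68  0.3  -0.  ] open 0.00 q [-0.17  0.25  1.74  0.02  1.17 -0.14]
```

View pics/t4.png

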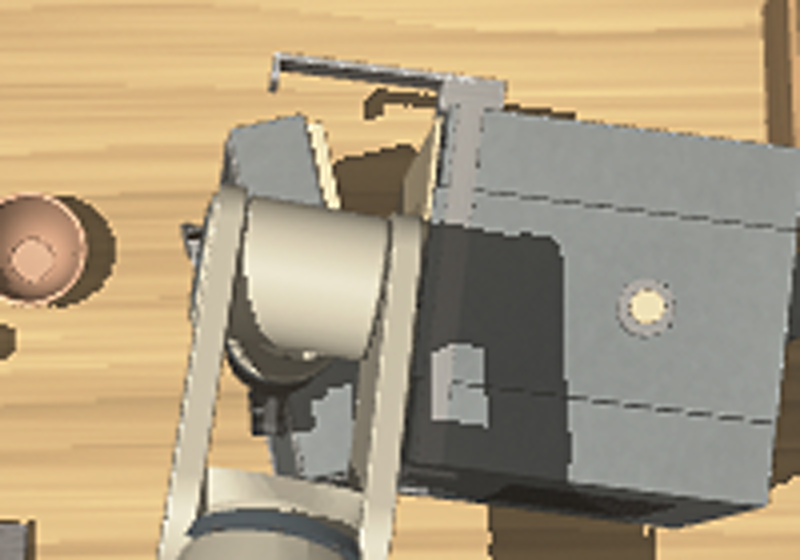

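The door is now at about 0.3 rad and following the fingertips, well clear of the keeper. I'll keep pushing.

```bash
python3 -m creep '[[0,0,0.006,-2.0,1.7,0,1],[0,0,0.006,-2.0,1.7,0,1],[0,0,0.006,-2.0,1.7,0,1],[0,0,0.006,-2.0,1.6,0,1],[0,0,0.006,-2.0,1.6,0,1],[0,0,0.006,-2.0,1.6,0,1],[0,0,0.006,-2.0,1.5,0,1],[0,0,0.006,-2.0,1.5,0,1]]' 20
python3 - <<'E'
from h import *
st()
b=grab_frame("top");save(b,"t5.png",(250,90,450,230),4)
b=grab_frame("scene");save(b,"s5.png",(150,120,340,320),2.9)
E
```

```text
clock: 5.0
eef_pos: [571.1, -107.8, 417.2]
tcp_rot: [-3.122, -0.027, 1.475]
contact_force: [-1.8, 5.3, 2.8]
opening: -0.002
t 5.00 tcp [ 571.1 -107.8  417.2] rot [-3.122 -0.027  1.475] F [-1.8  5.3  2.8] T [0.78 0.13 0.03] open -0.00 q [-0.2   0.28  1.71  0.03  1.18 -0.11]
```

View pics/t5.png

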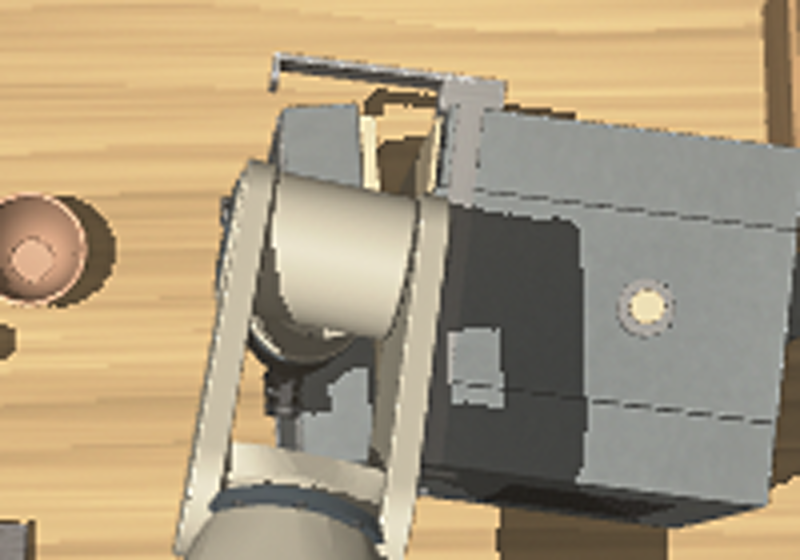

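View pics/s5.png

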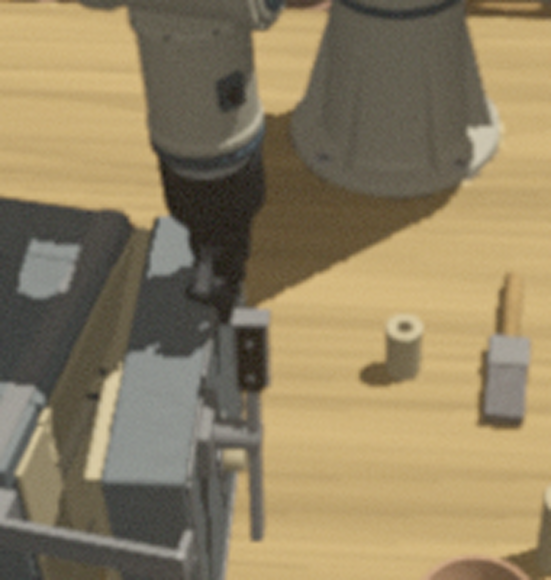

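```bash
python3 -m creep '[[0,0,0.005,-1.7,1,0,1],[0,0,0.005,-1.7,1,0,1],[0,0,0.005,-1.7,1,0,1],[0,0,0.005,-1.6,1,0,1],[0,0,0.005,-1.5,1,0,1]]' 20
python3 - <<'E'
from h import *
st()
b=grab_frame("top");save(b,"t6.png",(250,90,450,230),4)
E
```

```text
clock: 5.52
eef_pos: [576.1, -114.8, 417.1]
tcp_rot: [-3.124, -0.031, 1.449]
contact_force: [-0.1, 4.8, 1.3]
opening: -0.004
t 5.52 tcp [ 576.1 -114.8  417.1] rot [-3.124 -0.031  1.449] F [-0.1  4.8  1.3] T [0.75 0.05 0.  ] open -0.00 q [-0.21  0.29  1.7   0.03  1.18 -0.1 ]
```

View pics/t6.png

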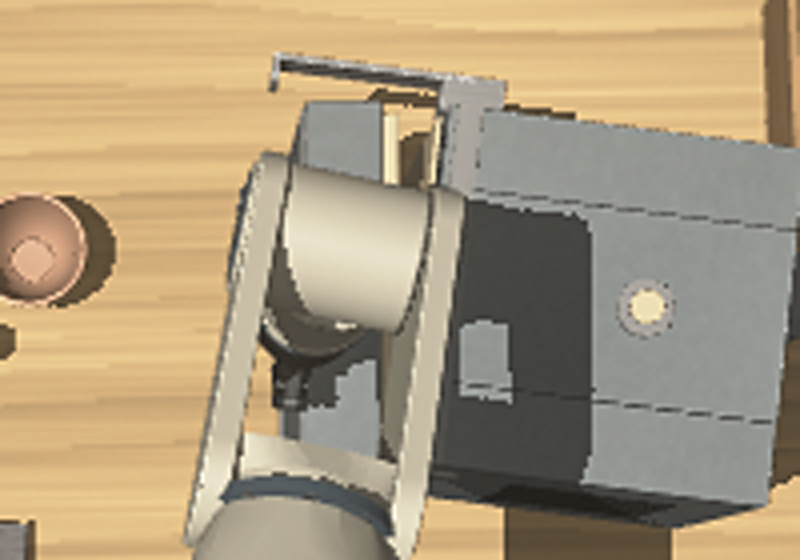

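```bash
python3 -m creep '[[0,0,0,-1.6,0.8,0,1],[0,0,0,-1.6,0.8,0,1],[0,0,0,-1.5,0.8,0,1],[0,0,0,-1.5,0.8,0,1],[0,0,0,-1.4,0.7,0,1]]' 20; python3 -c "
from h import *
st()"; python3 -m creep '[[0,0,0,-1.3,0.6,0,1],[0,0,0,-1.3,0.6,0,1],[0,0,0,-1.2,0.6,0,1]]' 20;  python3 - <<'E'
from h import *
st()
b=grab_frame("top");save(b,"t7.png",(250,90,450,230),4)
E
```

```text
clock: 5.98
eef_pos: [579.9, -121.2, 417.2]
tcp_rot: [-3.126, -0.036, 1.451]
contact_force: [-0.5, 4.9, 1.8]
opening: 0.003
t 5.98 tcp [ 579.9 -121.2  417.2] rot [-3.126 -0.036  1.451] F [-0.5  4.9  1.8] T [ 0.82 -0.06  0.04] open 0.00 q [-0.22  0.3   1.69  0.04  1.18 -0.11]
clock: 6.23
eef_pos: [581.5, -124.2, 417.2]
tcp_rot: [-3.126, -0.038, 1.451]
contact_force: [-0.4, 5.8, 1.6]
opening: -0.003
t 6.23 tcp [ 581.5 -124.2  417.2] rot [-3.126 -0.038  1.451] F [-0.4  5.8  1.6] T [0.75 0.05 0.03] open -0.00 q [-0.22  0.3   1.68  0.04  1.18 -0.12]
```

View pics/t7.png

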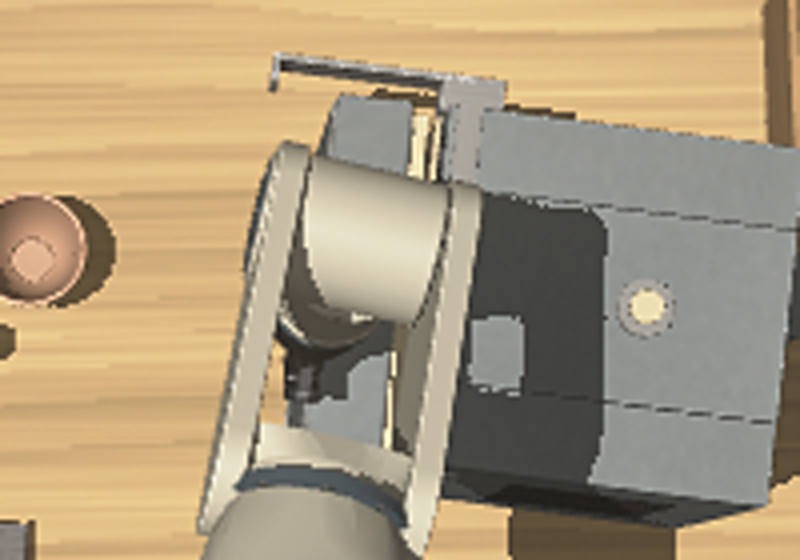

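```bash
python3 -m creep '[[0,0,0,-1.1,0.4,0,1],[0,0,0,-1.1,0.4,0,1],[0,0,0,-1,0.3,0,1],[0,0,0,-1,0.3,0,1]]' 20; python3 -m creep '[[0,0,0,-1,0.3,0,1],[0,0,0,-1,0.3,0,1]]' 20;python3 -m creep '[[0,0,0,-1,0.3,0,1],[0,0,0,-1,0.3,0,1]]' 20
```

```text
clock: 6.62
eef_pos: [583.0, -127.4, 417.2]
tcp_rot: [-3.128, -0.041, 1.452]
contact_force: [1.1, 5.0, 2.5]
opening: -0.001
clock: 6.78
eef_pos: [583.3, -128.1, 417.2]
tcp_rot: [-3.127, -0.045, 1.452]
contact_force: [-2.2, 9.9, 2.8]
opening: -0.001
clock: 6.95
eef_pos: [583.4, -128.6, 417.2]
tcp_rot: [-3.125, -0.048, 1.452]
contact_force: [-1.1, 7.7, 3.2]
opening: 0.0
```

```bash
python3 -m creep '[[0,0,0,-1.4,0.3,0,1],[0,0,0,-1.4,0.3,0,1]]' 20; python3 -m creep '[[0,0,0,-1.6,0.3,0,1],[0,0,0,-1.6,0.3,0,1]]' 20;python3 - <<'E'
from h import *
st()
b=grab_frame("top");save(b,"t8.png",(250,90,450,230),4)
E
```

```text
clock: 7.12
eef_pos: [583.5, -129.4, 417.2]
tcp_rot: [-3.124, -0.053, 1.452]
contact_force: [-0.6, 11.4, 3.0]
opening: 0.005
clock: 7.28
eef_pos: [583.6, -130.3, 417.2]
tcp_rot: [-3.123, -0.059, 1.453]
contact_force: [-0.8, 11.8, 3.1]
opening: -0.004
t 7.28 tcp [ 583.6 -130.3  417.2] rot [-3.123 -0.059  1.453] F [-0.8 11.8  3.1] T [ 1.66  0.11 -0.02] open -0.00 q [-0.24  0.31  1.67  0.06  1.19 -0.14]
```

View pics/t8.png

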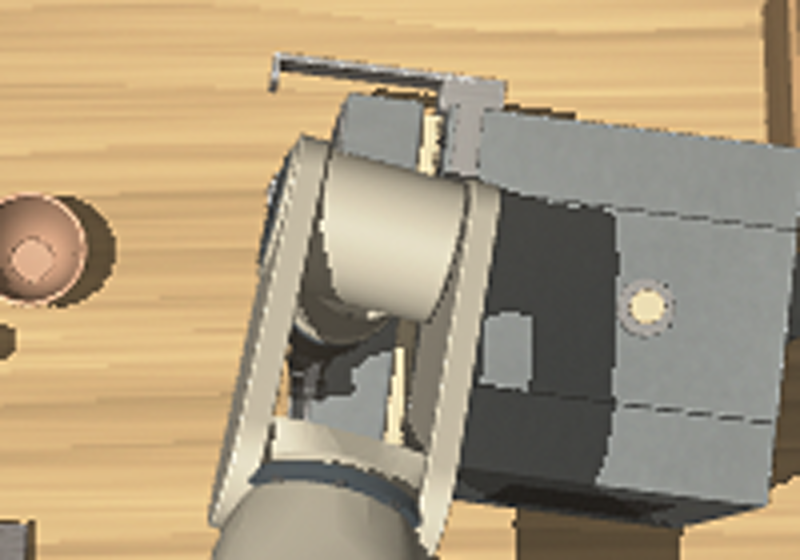

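The door face has stopped giving: the tool only tilts while the force rises to 12 N, over twice the friction. In the picture the slab spans (342–437), right up to the mouth. I'll back off and check.

```bash
python3 -m creep '[[0,0,0,4,0,0,1],[0,0,0,8,0,0,1],[0,0,0,10,0,0,1],[0,0,0,10,0,0,1],[0,0,0,10,-5,-10,1],[0,0,0,10,-5,-20,1],[0,0,0,5,-10,-30,1],[0,0,0,0,-10,-35,1],[0,0,0,0,-20,-35,1],[0,0,0,0,-30,-20,1]]' 20; python3 -m creep '[[0,0,0,0,-40,-10,1],[0,0,0,0,-40,-10,1],[0,0,0,0,-40,0,1],[0,0,0,0,0,0,1]]' 20;python3 - <<'E'
from h import *
st();go([0,0,0],[np.pi,0,1.43])
b=grab_frame("top");save(b,"t9.png",(250,90,450,230),4)
a=grab_frame("scene");save(a,"s9.png",(100,120,340,320),3)
import pickle;pickle.dump((a,b),open("f1.pkl","wb"))
overlay(b,"ot9.png",dsegs(0,1.2),(270,90,470,230),4)
overlay(a,"os9.png",dsegs(0,1.2),(40,140,320,340),2.8)
E
```

```text
clock: 8.17
eef_pos: [512.0, -65.6, 574.0]
tcp_rot: [-3.112, -0.055, 1.455]
contact_force: [-0.2, -0.1, 1.1]
opening: -0.005
clock: 8.5
eef_pos: [385.3, -49.7, 606.4]
tcp_rot: [-3.124, -0.053, 1.458]
contact_force: [0.9, -0.4, 0.5]
opening: 0.0
t 8.50 tcp [385.3 -49.7 606.4] rot [-3.124 -0.053  1.458] F [ 0.9 -0.4  0.5] T [-0.04 -0.05 -0.06] open 0.00 q [-0.15 -0.18  1.79  0.05  1.55 -0.04]
need shift(tool) [ -26.  -377.8  612.6] turn(tool) [-0.018 -0.053  0.029]
```

View pics/ot9.png

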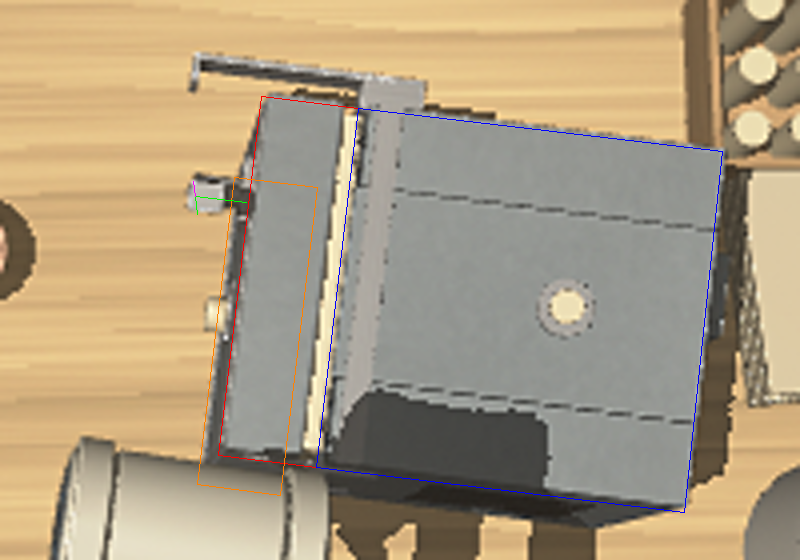

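View pics/os9.png

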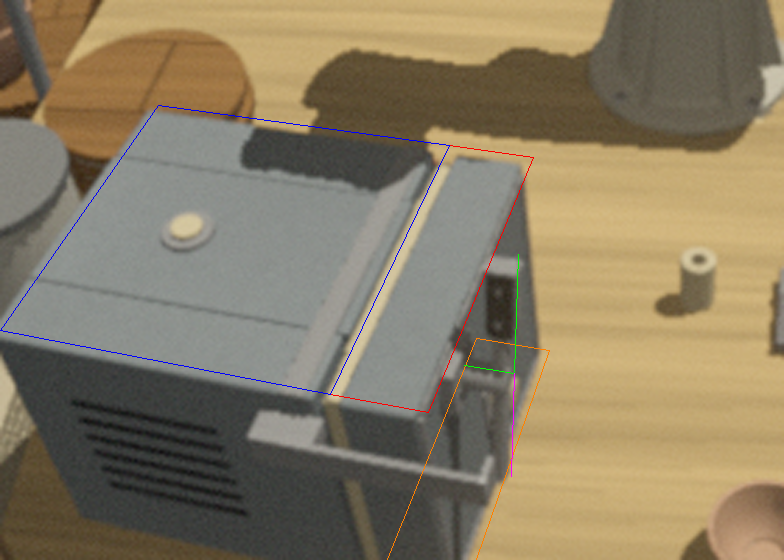

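View pics/s9.png

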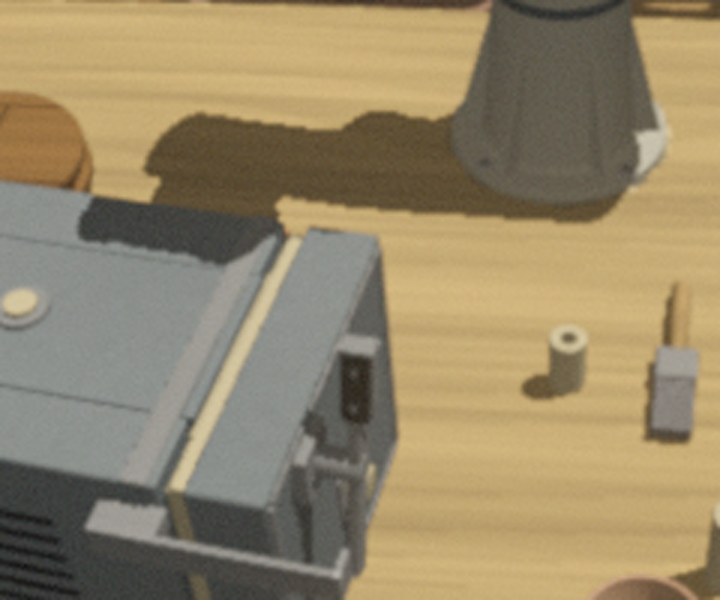

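The overlay shows the door home to within a few mm. The grip's end cap is at about (205,193) in the top crop and (503,266) in the scene crop. I'll enlarge both to triangulate it.

Run:
```python
from h import *
import pickle
a,b=pickle.load(open("f1.pkl","rb"))
overlay(b,"tt.png",[],(305,120,355,160),14)
overlay(a,"ss.png",[],(190,210,250,280),8)
```

```text
(no output)
```

View pics/tt.png

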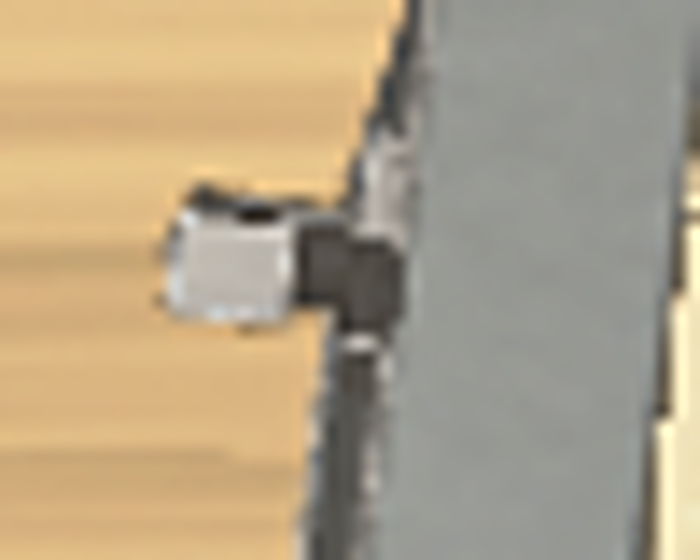

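View pics/ss.png

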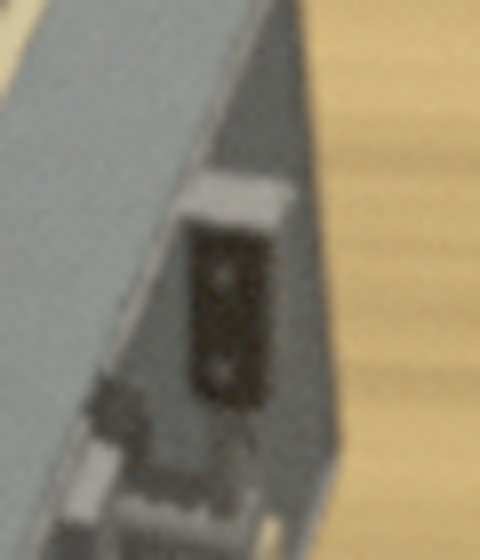

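Run:
```python
from h import *
import pickle
a,b=pickle.load(open("f1.pkl","rb"))
u=((235.5)/14-.5+305,(265.5)/14-.5+120); v=(238.5/8-.5+190,200.5/8-.5+210)
print(tri(a,v,b,u))
for z in(325,335):print(plane(b,u,z),plane(a,v,z))
for la in (1.15,1.25,1.35,1.45): print(la,door([[-115,205-100*np.cos(la),-35+100*np.sin(la)]],0))
print("level tip/pivot",door([[-115,105,-35],[-115,205,-35]],0))
```

```text
(array([ 671.639, -104.638,  334.259]), np.float64(2.1735655499828654))
[ 673.727 -104.252  325.   ] [ 662.788 -107.807  325.   ]
[ 671.299 -103.501  335.   ] [ 672.374 -105.57   335.   ]
1.15 [[653.502 -95.853 331.276]]
1.25 [[662.728 -97.144 334.898]]
1.35 [[672.267 -98.478 337.572]]
1.45 [[682.022 -99.843 339.271]]
level tip/pivot [[ 594.921  -87.657  240.   ]
 [ 693.956 -101.512  240.   ]]
```

```bash
python3 -m creep '[[-0.018,-0.053,0.03,0,30,5,1],[0,0,0,-3,40,5,1],[0,0,0,-3,40,5,1],[0,0,0,-3,40,5,1],[0,0,0,-3,40,5,1],[0,0,0,-2,40,5,1],[0,0,0,-2,40,5,1],[0,0,0,-2,40,5,1]]' 20; python3 -c "
from h import *
st();go([727,-112.4,520],[np.pi,0,1.43])"
```

```text
clock: 9.27
eef_pos: [701.1, -108.2, 567.8]
tcp_rot: [3.132, 0.004, 1.43]
contact_force: [1.2, 0.3, 0.7]
opening: 0.001
t 9.27 tcp [ 701.1 -108.2  567.8] rot [3.132 0.004 1.43 ] F [1.2 0.3 0.7] T [ 0.02 -0.01 -0.09] open 0.00 q [-0.15  0.39  1.23 -0.    1.51 -0.01]
need shift(tool) [-0.3 25.8 48. ] turn(tool) [ 0.01   0.004 -0.   ]
```

```bash
python3 -m creep '[[0.01,0,0,0,22,0,1],[0,0,0,0,10,15,1],[0,0,0,0,2,25,1],[0,0,0,0,0,20,1],[0,0,0,0,0,10,1],[0,0,0,0,0,0,1]]' 20
python3 - <<'E'
from h import *
st();go([727,-112.4,489],[np.pi,0,1.43])
b=grab_frame("top");a=grab_frame("scene")
save(b,"t10.png",(270,90,400,190),5);save(a,"s10.png",(150,150,310,310),3.5)
E
```

```text
clock: 9.77
eef_pos: [750.1, -112.5, 481.0]
tcp_rot: [-3.132, 0.005, 1.431]
contact_force: [-0.3, 0.0, -0.4]
opening: -0.002
t 9.77 tcp [ 750.1 -112.5  481. ] rot [-3.132  0.005  1.431] F [-0.3  0.  -0.4] T [ 0.01 -0.02 -0.02] open -0.00 q [-0.15  0.52  1.21 -0.    1.42 -0.01]
need shift(tool) [ -3.1 -23.   -7.8] turn(tool) [-0.009  0.005  0.001]
```

View pics/s10.png

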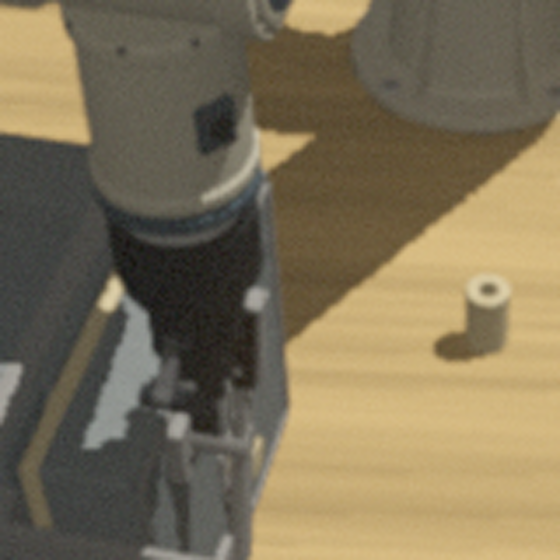

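View pics/t10.png

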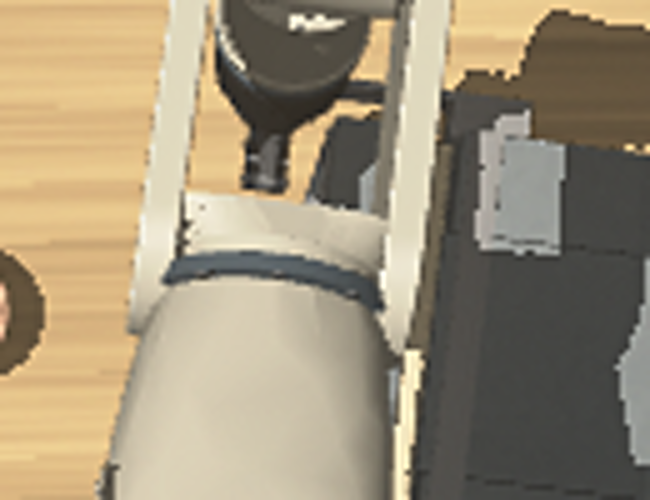

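```bash
python3 -m creep '[[0,0,0,-1,-10,0,1],[0,0,0,-1,-10,0,1],[0,0,0,0,-8,0,1],[0,0,0,0,-5,0,1],[0,0,0,0,-5,0,1]]' 20; python3 -m creep '[[0,0,0,0,-4,0,1],[0,0,0,0,-4,0,1],[0,0,0,0,-4,0,1]]' 20;python3 -m creep '[[0,0,0,0,-4,0,1],[0,0,0,0,-4,0,1],[0,0,0,0,-4,0,1]]' 20
```

```text
clock: 10.28
eef_pos: [710.9, -108.7, 491.1]
tcp_rot: [3.138, 0.005, 1.431]
contact_force: [0.1, 0.5, 0.1]
opening: 0.002
clock: 10.53
eef_pos: [697.3, -106.8, 493.6]
tcp_rot: [3.135, 0.005, 1.431]
contact_force: [-0.1, -0.8, -0.4]
opening: 0.003
clock: 10.78
eef_pos: [684.6, -105.1, 493.9]
tcp_rot: [3.133, 0.005, 1.431]
contact_force: [1.5, 1.3, 0.2]
opening: -0.002
```

Run:
```python
from h import *
st()
b=grab_frame("top");a=grab_frame("scene")
save(b,"t11.png",(270,90,400,190),5);save(a,"s11.png",(170,170,270,290),5)
```

```text
t 10.78 tcp [ 684.6 -105.1  493.9] rot [3.133 0.005 1.431] F [1.5 1.3 0.2] T [-0.05 -0.22 -0.01] open -0.00 q [-0.15  0.39  1.38 -0.01  1.36 -0.01]
```

View pics/s11.png

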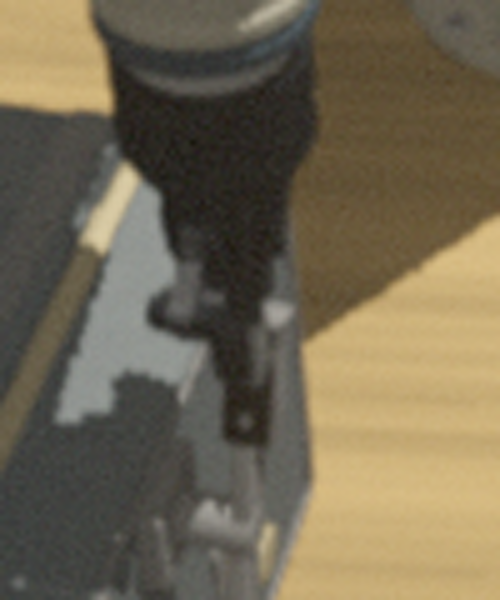

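View pics/t11.png

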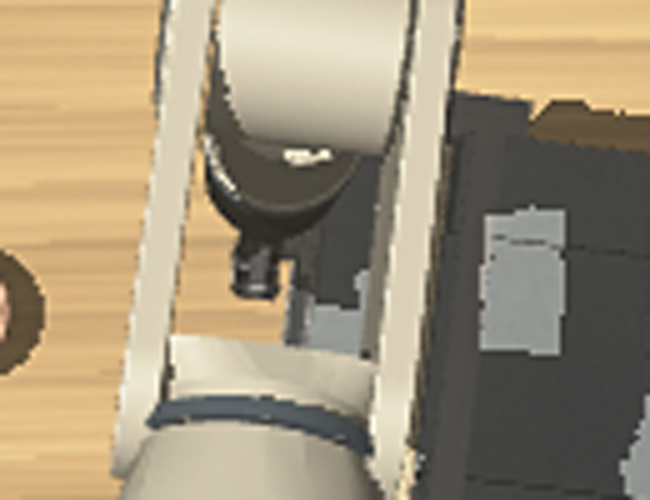

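```bash
python3 -m creep '[[0,0,0,1,-4,0.5,1],[0,0,0,1,-4,1,1],[0,0,0,1,-4,1,1],[0,0,0,1,-4,1.5,1],[0,0,0,0,-4,1.5,1],[0,0,0,0,-4,1.5,1]]' 20
python3 - <<'E'
from h import *
st()
a=grab_frame("scene")
save(a,"s12.png",(170,170,270,290),5)
E
```

```text
clock: 11.38
eef_pos: [660.0, -97.4, 485.9]
tcp_rot: [3.132, 0.006, 1.431]
contact_force: [2.2, -0.6, -0.2]
opening: 0.001
t 11.38 tcp [660.  -97.4 485.9] rot [3.132 0.006 1.431] F [ 2.2 -0.6 -0.2] T [ 0.01 -0.31  0.  ] open 0.00 q [-0.15  0.36  1.45 -0.01  1.33 -0.01]
```

View pics/s12.png

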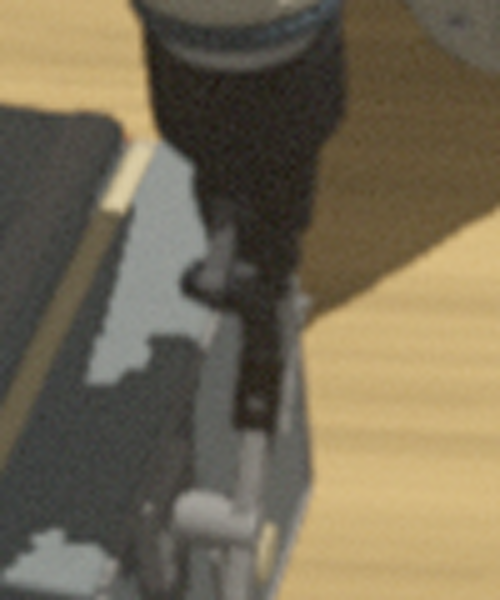

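```bash
python3 -m creep '[[0,0,0,0,-4,4,1],[0,0,0,0,-4,4,1],[0,0,0,0,-4,4,1],[0,0,0,0,-4,4,1]]' 20; python3 -m creep '[[0,0,0,0,-3,4,1],[0,0,0,0,-3,4.5,1],[0,0,0,0,-3,4.5,1],[0,0,0,0,-2.5,4.5,1]]' 20
python3 - <<'E'
from h import *
st()
a=grab_frame("scene")
save(a,"s13.png",(170,170,270,290),5)
E
```

```text
clock: 11.77
eef_pos: [642.2, -94.8, 469.3]
tcp_rot: [3.132, 0.005, 1.431]
contact_force: [1.2, -0.3, 1.7]
opening: -0.003
clock: 12.1
eef_pos: [629.3, -93.0, 449.5]
tcp_rot: [3.132, 0.005, 1.431]
contact_force: [2.1, -0.6, 0.1]
opening: -0.003
t 12.10 tcp [629.3 -93.  449.5] rot [3.132 0.005 1.431] F [ 2.1 -0.6  0.1] T [-0.01 -0.23 -0.01] open -0.00 q [-0.15  0.33  1.56 -0.01  1.24 -0.01]
```

View pics/s13.png

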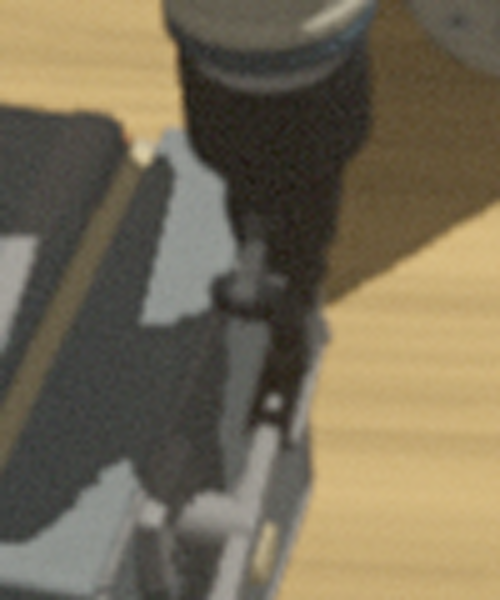

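```bash
python3 -m creep '[[0,0,0,0,-1.5,4,1],[0,0,0,0,-1,4,1],[0,0,0,0,-1,4,1],[0,0,0,0,-0.5,3.5,1]]' 20; python3 -m creep '[[0,0,0,0,0,3,1],[0,0,0,0,0,3,1]]' 20; python3 -m creep '[[0,0,0,0,0,2.5,1],[0,0,0,0,0,2,1]]' 20
python3 - <<'E'
from h import *
st()
a=grab_frame("scene")
save(a,"s14.png",(170,170,270,290),5)
E
```

```text
clock: 12.48
eef_pos: [624.1, -92.4, 431.4]
tcp_rot: [3.136, 0.005, 1.431]
contact_force: [-0.9, 0.8, 1.7]
opening: 0.001
clock: 12.65
eef_pos: [623.9, -92.4, 424.3]
tcp_rot: [3.137, 0.005, 1.431]
contact_force: [-1.6, 0.8, 8.9]
opening: -0.001
clock: 12.82
eef_pos: [623.8, -92.4, 424.2]
tcp_rot: [3.136, 0.005, 1.431]
contact_force: [-8.5, 2.2, 18.5]
opening: -0.003
t 12.82 tcp [623.8 -92.4 424.2] rot [3.136 0.005 1.431] F [-8.5  2.2 18.5] T [ 0.2   1.56 -0.04] open -0.00 q [-0.15  0.34  1.6  -0.01  1.19 -0.01]
```

View pics/s14.png

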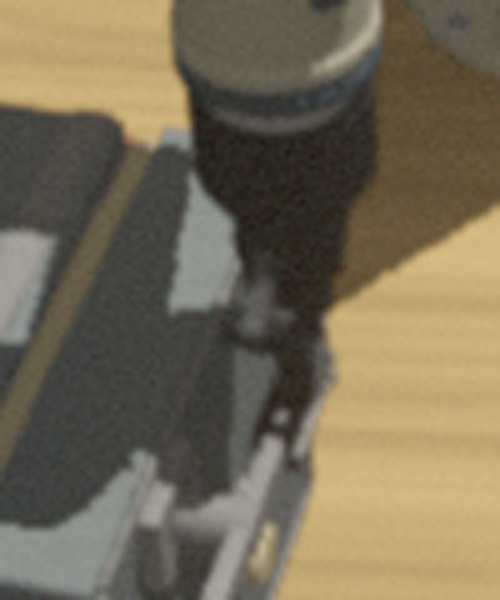

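The fingertips stopped at z = 250.8 and the force rose to 18 N. A level grip's top should be at 251, so the handle is at its stop. I'll lift away and check.

```bash
python3 -m creep '[[0,0,0,0,0,-4,1],[0,0,0,0,0,-10,1],[0,0,0,0,0,-25,1],[0,0,0,0,0,-30,1],[0,0,0,0,-20,-30,1],[0,0,0,20,-35,-10,1],[0,0,0,20,-35,0,1],[0,0,0,30,-25,0,1],[0,0,0,35,-15,0,1],[0,0,0,35,-10,0,1]]' 20
python3 - <<'E'
from h import *
st()
b=grab_frame("top");a=grab_frame("scene")
import pickle;pickle.dump((a,b),open("f2.pkl","wb"))
save(b,"t15.png",(270,90,430,210),5);save(a,"s15.png",(120,170,290,310),4.5)
E
```

```text
clock: 13.7
eef_pos: [501.7, 65.0, 539.4]
tcp_rot: [3.129, 0.006, 1.422]
contact_force: [1.1, -0.2, 0.4]
opening: 0.001
t 13.70 tcp [501.7  65.  539.4] rot [3.129 0.006 1.422] F [ 1.1 -0.2  0.4] T [ 0.04 -0.02  0.  ] open 0.00 q [ 0.13  0.05  1.71 -0.01  1.37  0.28]
```

View pics/s15.png

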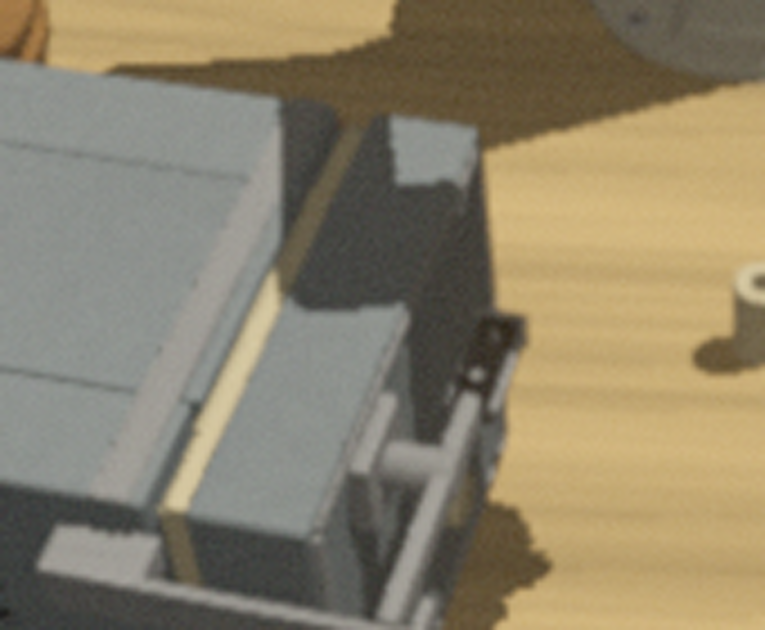

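View pics/t15.png

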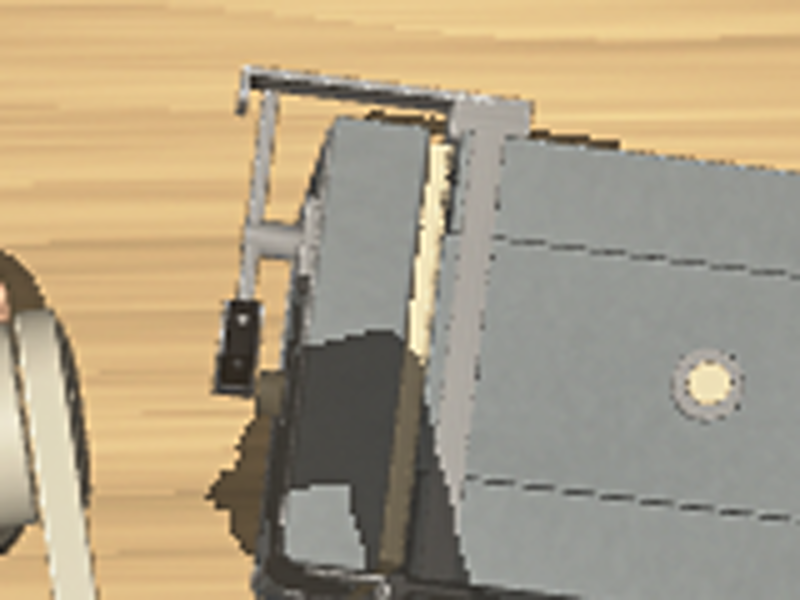

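The tongue lies behind the keeper lip at (265,95), the grip is level and the door is home. Next I'll refine the start key's position. The candidates are the large round white key on the grey controller and the one on the purple look-alike. The grey one fits the description.

Run:
```python
from h import *
import pickle
a,b=pickle.load(open("f2.pkl","rb"))
res=[]
for f,c in((a,(400,225,440,275)),(b,(155,220,205,250))):
    im=np.array(f["color"]);hsv=cv2.cvtColor(im,cv2.COLOR_RGB2HSV)
    m=((hsv[...,2]>200)&(hsv[...,1]<50)).astype(np.uint8)
    k=np.zeros_like(m);k[c[1]:c[3],c[0]:c[2]]=1;m*=k
    n,l,s,ct=cv2.connectedComponentsWithStats(m)
    for i in range(1,n):
        if s[i,4]>5:print(s[i],ct[i])
    res.append(ct[1+np.argmax(s[1:,4])])
print(tri(a,res[0],b,res[1]))
for z in(62,66,70):print(plane(a,res[0],z),plane(b,res[1],z))
save(b,"t16.png",(150,180,220,260),7);save(a,"s16.png",(370,225,460,300),7)
P=np.array([406,377,66.]);n=np.array([-np.sin(.2),0,np.cos(.2)])
R=Ro.from_euler('y',-.2)*Ro.from_euler('xyz',[np.pi,0,1.43]); print("rpy",R.as_euler('xyz'),R.apply([0,0,1]))
T=P+n*(173.4+25);print(T);go(T,R.as_euler('xyz'));st()
```

```text
[411 240   8   3  20] [415.05 240.85]
[175 232   7   7  43] [178.116 235.093]
(array([403.173, 379.106,  66.857]), np.float64(3.2984946868496983))
[398.672 378.944  62.   ] [403.543 381.898  62.   ]
[402.554 377.662  66.   ] [403.372 380.986  66.   ]
[406.437 376.38   70.   ] [403.201 380.075  70.   ]
rpy [ 2.944 -0.028  1.433] [ 0.199 -0.    -0.98 ]
[366.584 377.    260.445]
need shift(tool) [ 287.7 -181.9  275.5] turn(tool) [-0.186  0.033 -0.003]
t 13.80 tcp [502.2  67.9 539.3] rot [3.13  0.004 1.427] F [0.3 0.8 1.2] T [ 0.01 -0.01 -0.01] open 0.00 q [ 0.13  0.06  1.71 -0.01  1.37  0.28]
```

View pics/t16.png

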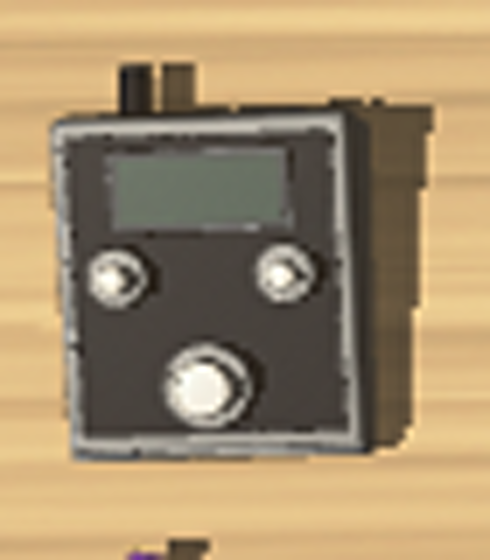

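View pics/s16.png

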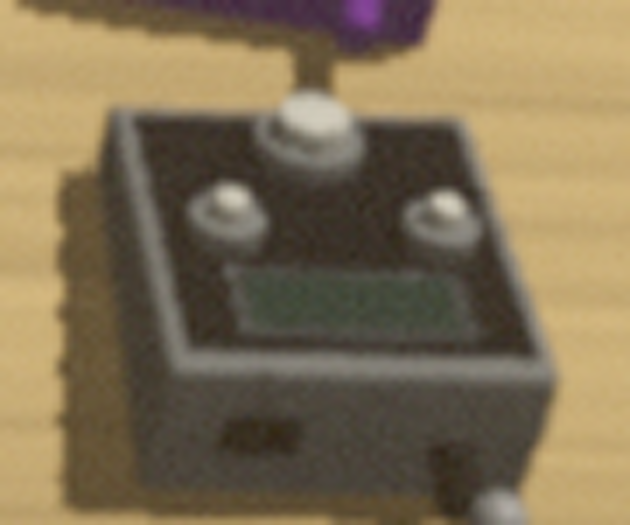

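The crop confirms it: the large round key is in the middle near the front edge of the grey controller, at top pixel (178,235), which puts its top at about (404,378,66). The two small keys lie behind it. I'll move over and tilt the tool 0.2 rad.

```bash
python3 -m creep '[[-0.09,0.017,0,40,-15,0,1],[-0.096,0.016,0,40,-15,0,1],[0,0,0,40,-15,10,1],[0,0,0,40,-15,10,1],[0,0,0,40,-15,10,1],[0,0,0,40,-15,10,1],[0,0,0,30,-10,30,1],[0,0,0,20,0,30,1]]' 20
cat > k.py <<'E'
from h import *
P=np.array([404,378,66.]);n=np.array([-np.sin(.2),0,np.cos(.2)])
R=Ro.from_euler('y',-.2)*Ro.from_euler('xyz',[np.pi,0,1.43])
go(P+n*(173.4+25),R.as_euler('xyz'));st()
s=sense();print("tip",s["eef_pos"]+Ro.from_euler('xyz',s["tcp_rot"]).apply([0,0,173.4]))
E
python3 k.py
```

```text
clock: 14.47
eef_pos: [471.3, 360.4, 444.3]
tcp_rot: [2.917, -0.042, 1.426]
contact_force: [0.1, -0.6, 0.3]
opening: -0.001
need shift(tool) [  -5.6 -146.3  155.1] turn(tool) [ 0.027 -0.012 -0.009]
t 14.47 tcp [471.3 360.4 444.3] rot [ 2.917 -0.042  1.426] F [ 0.1 -0.6  0.3] T [0.02 0.04 0.06] open -0.00 q [ 0.69  0.22  1.73 -0.16  1.01  0.91]
tip [510.515 361.807 275.43 ]
```

```bash
python3 -m creep '[[0.027,-0.012,-0.009,-1,-35,25,1],[0,0,0,-1,-35,30,1],[0,0,0,-1,-35,30,1],[0,0,0,0,-25,30,1],[0,0,0,0,-10,15,1],[0,0,0,0,0,5,1]]' 20; python3 k.py
```

```text
clock: 14.97
eef_pos: [367.9, 381.0, 281.7]
tcp_rot: [2.943, -0.027, 1.437]
contact_force: [-0.2, -0.2, 0.1]
opening: 0.003
need shift(tool) [-4.  -7.1 20.2] turn(tool) [ 0.    -0.     0.004]
t 14.97 tcp [367.9 381.  281.7] rot [ 2.943 -0.027  1.437] F [-0.2 -0.2  0.1] T [-0.01  0.13  0.01] open 0.00 q [ 0.85  0.34  1.99 -0.24  0.69  1.16]
tip [402.442 380.964 111.804]
```

```bash
python3 -m creep '[[0,0,0,-4,-7,10,1],[0,0,0,0,0,10,1],[0,0,0,0,0,3,1],[0,0,0,0,0,0,1]]' 20; python3 k.py
python3 - <<'E'
from h import *
b=grab_frame("top");a=grab_frame("scene")
save(b,"t17.png",(130,160,240,260),6);save(a,"s17.png",(370,170,460,300),4.5)
E
```

```text
clock: 15.3
eef_pos: [368.5, 378.6, 257.0]
tcp_rot: [2.942, -0.027, 1.438]
contact_force: [-0.3, 0.4, 0.4]
opening: 0.001
need shift(tool) [-1.  -3.  -4.1] turn(tool) [ 0.002 -0.     0.005]
t 15.30 tcp [368.5 378.6 257. ] rot [ 2.942 -0.027  1.438] F [-0.3  0.4  0.4] T [ 0.03  0.1  -0.03] open 0.00 q [ 0.84  0.38  2.01 -0.25  0.64  1.18]
tip [403.194 378.574  87.125]
```

View pics/s17.png

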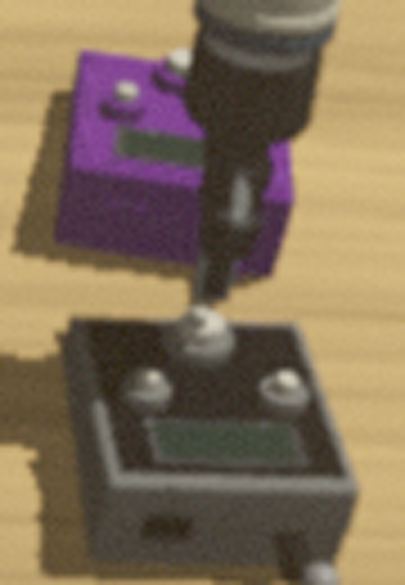

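View pics/t17.png

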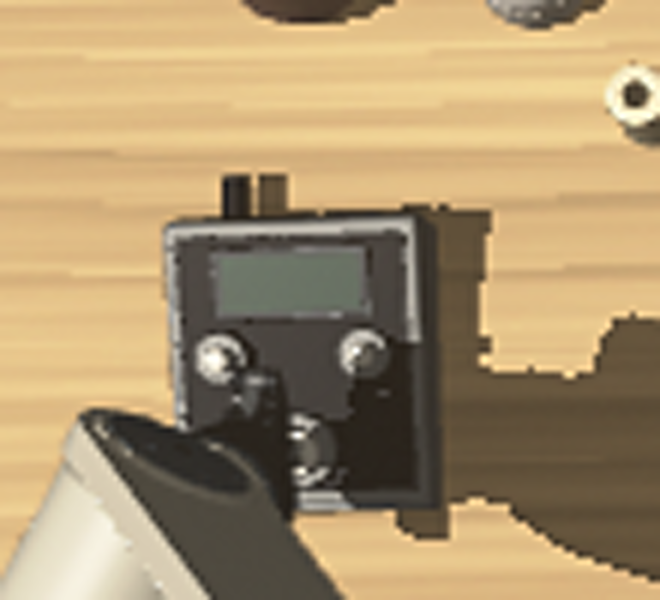

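The fingertips stand right above the start key, at (205,310) in the scene crop. I'll go down along the key's axis in small steps.

```bash
python3 -m creep '[[0,0,0,0,0,5,1],[0,0,0,0,0,5,1],[0,0,0,0,0,3,1]]' 20; python3 -m creep '[[0,0,0,0,0,2,1],[0,0,0,0,0,2,1]]' 20; python3 k.py
```

```text
clock: 15.65
eef_pos: [373.2, 379.7, 247.0]
tcp_rot: [2.938, -0.033, 1.437]
contact_force: [0.0, 0.2, 1.5]
opening: -0.002
clock: 15.82
eef_pos: [374.5, 379.8, 242.8]
tcp_rot: [2.937, -0.033, 1.437]
contact_force: [0.2, -0.3, -0.2]
opening: 0.002
need shift(tool) [ -2.5  -5.8 -19.4] turn(tool) [ 0.006 -0.006  0.003]
t 15.82 tcp [374.5 379.8 242.8] rot [ 2.937 -0.033  1.437] F [ 0.2 -0.3 -0.2] T [0.02 0.12 0.04] open 0.00 q [ 0.84  0.4   2.01 -0.27  0.6   1.19]
tip [410.078 380.691  73.049]
```

```bash
python3 -m creep '[[0,0,0,-1.5,-4,0,1],[0,0,0,-1,-2,0,1],[0,0,0,0,0,0,1]]' 20; python3 k.py
```

```text
clock: 16.07
eef_pos: [367.8, 377.9, 240.8]
tcp_rot: [2.938, -0.033, 1.436]
contact_force: [-0.2, 0.2, -0.0]
opening: 0.003
need shift(tool) [  0.4   0.9 -19.9] turn(tool) [ 0.006 -0.005  0.002]
t 16.07 tcp [367.8 377.9 240.8] rot [ 2.938 -0.033  1.436] F [-0.2  0.2 -0. ] T [ 0.06  0.08 -0.02] open 0.00 q [ 0.84  0.4   2.02 -0.27  0.59  1.2 ]
tip [403.251 378.614  71.029]
```

```bash
python3 -m creep '[[0,0,0,0,0,1.5,1],[0,0,0,0,0,1.5,1]]' 20; python3 -m creep '[[0,0,0,0,-0.3,1.5,1],[0,0,0,0,-0.3,1.5,1]]' 20; python3 -m creep '[[0,0,0,0,-0.3,1.5,1],[0,0,0,0,-0.3,1.5,1]]' 20;  python3 k.py
```

```text
clock: 16.23
eef_pos: [368.0, 377.9, 238.0]
tcp_rot: [2.938, -0.033, 1.437]
contact_force: [0.3, 0.3, -0.3]
opening: 0.005
clock: 16.4
eef_pos: [368.2, 378.1, 235.0]
tcp_rot: [2.937, -0.033, 1.437]
contact_force: [2.6, -1.9, 3.5]
opening: 0.001
clock: 16.57
eef_pos: [368.6, 378.2, 232.0]
tcp_rot: [2.936, -0.033, 1.437]
contact_force: [0.9, -2.4, 5.0]
opening: 0.001
need shift(tool) [  0.2   1.9 -28.6] turn(tool) [ 0.007 -0.006  0.003]
t 16.57 tcp [368.6 378.2 232. ] rot [ 2.936 -0.033  1.437] F [ 0.9 -2.4  5. ] T [-0.43 -0.22 -0.11] open 0.00 q [ 0.84  0.42  2.02 -0.28  0.58  1.21]
tip [404.424 379.016  62.376]
```

```bash
python3 -m creep '[[0,0,0,0,-0.3,1.5,1]]' 20; python3 -m creep '[[0,0,0,0,-0.3,1.5,1]]' 20; python3 -m creep '[[0,0,0,0,0,1.5,1]]' 20
```

```text
clock: 16.65
eef_pos: [368.9, 378.2, 230.9]
tcp_rot: [2.936, -0.033, 1.437]
contact_force: [-8.7, -7.0, 31.9]
opening: -0.0
clock: 16.73
eef_pos: [368.9, 378.3, 230.7]
tcp_rot: [2.935, -0.033, 1.437]
contact_force: [-15.3, -8.1, 42.7]
opening: -0.003
clock: 16.82
eef_pos: [368.9, 378.3, 230.9]
tcp_rot: [2.935, -0.033, 1.436]
contact_force: [-15.6, -5.9, 35.2]
opening: 0.002
```

The key is fully down on its stop. I'll release it straight back along its axis.

```bash
python3 -m creep '[[0,0,0,0,0,-2,1],[0,0,0,0,0,-3,1],[0,0,0,0,0,-5,1],[0,0,0,0,0,-10,1],[0,0,0,0,0,-20,1],[0,0,0,0,0,-30,1],[0,0,0,0,0,-40,1],[0,0,0,0,0,-40,1],[0,0,0,0,0,-40,1],[0,0,0,0,0,-40,1]]' 20; python3 -m creep '[[0,0,0,20,0,-30,1],[0,0,0,30,-20,-20,1],[0,0,0,40,-10,0,1],[0,0,0,40,-10,0,1],[0,0,0,0,0,0,1],[0,0,0,0,0,0,1]]' 20
python3 - <<'E'
from h import *
st()
b=grab_frame("top");a=grab_frame("scene")
import pickle;pickle.dump((a,b),open("f3.pkl","wb"))
save(b,"t18.png",k=1.4);save(a,"s18.png",k=1.4);save(a,"s18k.png",(370,225,460,300),7)
E
```

```text
clock: 17.65
eef_pos: [317.3, 375.3, 459.2]
tcp_rot: [2.948, -0.02, 1.434]
contact_force: [0.5, 0.3, -0.8]
opening: 0.002
clock: 18.15
eef_pos: [281.4, 513.8, 522.5]
tcp_rot: [2.942, -0.041, 1.435]
contact_force: [1.0, 0.0, -0.2]
opening: -0.003
t 18.15 tcp [281.4 513.8 522.5] rot [ 2.942 -0.041  1.435] F [ 1.   0.  -0.2] T [-0.06  0.1  -0.03] open -0.00 q [ 1.12  0.17  1.62 -0.19  1.25  1.31]
```

View pics/s18.png

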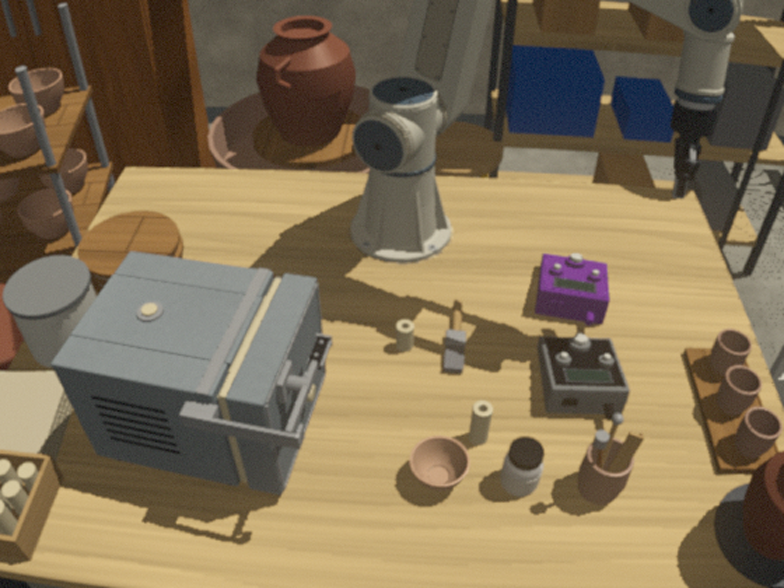

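View pics/t18.png

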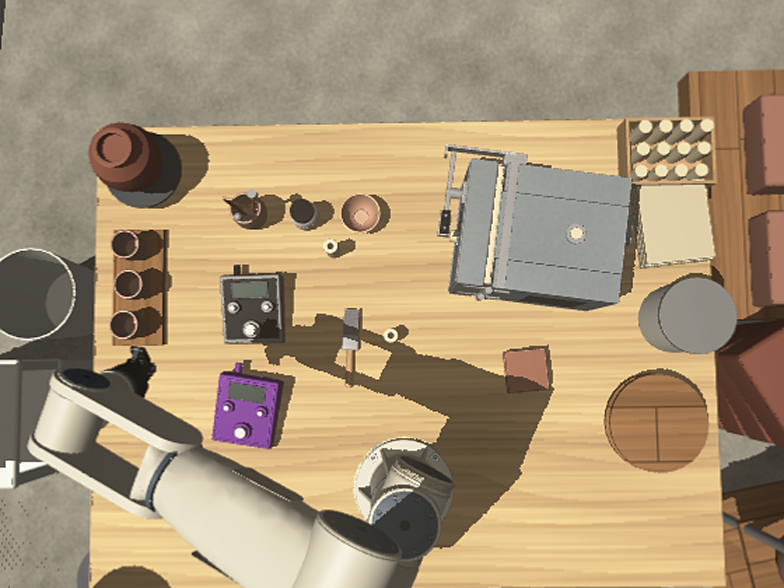

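View pics/s18k.png

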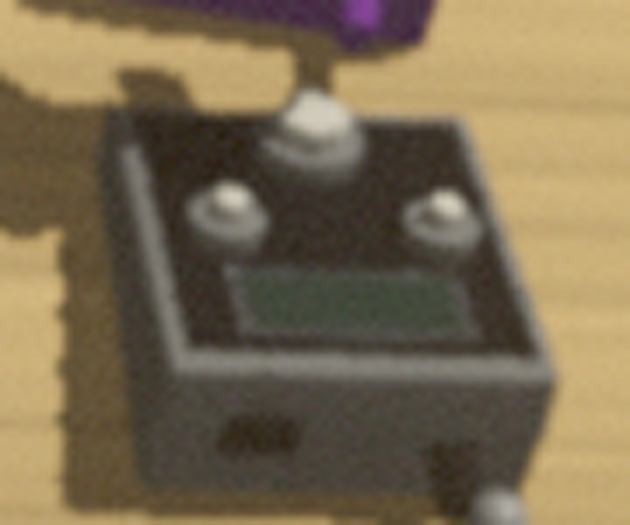

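The door is shut and the latch level with its tongue behind the keeper. The key is back at its starting height at (312,115) in the crop. The bystanders are at the same pixels as at the start, and the arm is clear.

```bash
python3 -c "
from h import *
job.sign_off();st()"
```

```text
the job is handed in; nothing more can be done
the job is handed in; nothing more can be done
```

The job is done and handed in at about 18 s of the 64 s allowed. Sign-off gives no verdict.

- **Door:** I pushed it home slowly with the shut fingertips on its outer face. The force was mostly about 5 N, with one 16 N reading at first touch and 12 N against the stop. The overlay in both views shows it home.
- **Latch:** With the door home, I pushed the handle over and down from its upper side only. It stopped with the fingertips at z = 250.8 mm, where a level grip's top should be at 251. The pictures show the tongue behind the keeper.
- **Start key:** I pressed the grey controller's start key to its stop, peaking at about 46 N on the fingertips after the key bottomed out. That is more than the roughly 5 N needed. I then released it, and the last picture shows it back up.
- **Everything else:** The small keys and the purple look-alike were never approached or touched. The bystanders look unmoved in the last pictures.

One disagreement remains: the kiln overlay sat about 6 mm off in the scene view. Because of that I measured the latch tip from both views, and the points agreed to about 2 mm. The start key's two views agreed to about 3 mm, and contact confirmed both.

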